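Take a screw-in cell off the analyser carousel for cleaning

ROBOT

A 7-joint arm with a two-finger parallel gripper is mounted at the origin on the work surface. World frame = base frame: x ahead of the robot, y to its left, z up, the work surface at z = 0. Lengths are in mm, angles in rad, forces in N, time in s.
With the tool pointing down it reaches from about 400 to 900 mm from the base axis. Payload 5.5 kg.
Tool frame: the origin (TCP) lies at the very end of the fingers, on their centre line; the grasp point (between the pads) lies ctrl.grip_depth behind it (ctrl.grip_depth is the distance from the TCP to the grasp point, in mm); z points along the fingers, y is the line along which they close (so a half turn about z gives the same grasp; the last joint's range is limited). The gripper opens to 85 mm and grips with 20 to 120 N. Pads are 22 mm wide; open, the fingers measure 114 mm over their backs; the gripper's body (76 mm by 85 mm) begins 54 mm behind the grasp point. The pads swing forward as they close: fully open they stand 13 mm farther back than shut.
Start: joints at [1.471, 0.501, -0.427, 1.55, 0.221, 1.138, -0.21], TCP at [230.713, -607.677, 231.31] pointing down, gripper open.
Joint ranges: [-2.88, 2.88], [-0.31, 2.03], [-1.54, 1.56], [0.2, 2.42], [-1.41, 4.55], [0.19, 2.02], [-2.57, 2.57]. Speed limits (rad/s): [2.57, 2.57, 3.14, 3.14, 3.14, 3.14, 3.14].

INTERFACE

Orientations are given as [roll, pitch, yaw] about the fixed x, y, z axes, in that order (R = Rz(yaw) Ry(pitch) Rx(roll)).
In Python, from bench import telemetry, viewer, ctrl gives the robot as it stands.
- The arm moves only by the tool servo_tool, never from a script. Its arguments are lists of equal length, an entry for each row: "dp": the shift along the tool's x, y, z in units of 0.1 m (1.0 is 0.1 m), a list of three; "dr": the turn, a rotation vector about the tool's x, y, z in units of pi/2 rad (1.0 is pi/2 rad), a list of three; "fingers": the gripper's target within -1 to 1 (shut at 1, half-way at 0, fully open at -1). In form: {"dp": [[tx, ty, tz], ...], "dr": [[wx, wy, wz], ...], "fingers": [fingers, ...]}. A call has exactly 10 rows; each row is the pose to reach, as a shift and turn from the pose commanded when the call began, along the tool's axes at that moment; what a row does not reach only later rows make up. A row lasts 1/12 s, in which the tool goes at most 41.7 mm and 7.16 degrees, less where a joint would pass 70% of its speed; a pose out of reach is approached as far as the arm can. A call with a number of a shift or a turn outside -1 to 1 is refused whole. A call with a gripper value outside its range is refused whole. The fingers move at their own pace and stop on an object; "grip_force" is the grip in N (left out, the last holds). Time passes only in rows, so rows that repeat a pose let the fingers close, or fill a call up. It gives the time, the measured TCP pose, the force, the opening and the grip force at its end, in the units of the state.
- telemetry.get_state(): the state, without advancing time (a new reading comes with each control period).
- viewer.read_camera(name): name is "side" or "top"; returns the picture (480x640x3 uint8, red, green, blue); there is no depth.
- viewer.get_calibration(name): a dict with "fov_y" (degrees; the focal length in pixels is half the picture's height over the tangent of half this angle, whatever the lens; pixels are square), "cx", "cy" (the principal point, pixels), "camera_from_world" (4x4, takes a point from world to camera coordinates). Camera axes: x right, y down, z forward; pixel columns grow to the right and rows downward; lengths in mm; the calibration is good to about 2 mm. A picture is of the moment at which its call begins. get_calibration takes no time and is no camera call.
- ctrl.hand_in(): hands the job in; it is judged then, once.
The state is a dict: "t": time; "q": joint angles; "dq": joint speeds; "tau": joint torques, N m; "eef_pos": TCP position; "tcp_rot": TCP orientation; "ft_force": force on the tool from outside, world axes, zero at the start; "ft_torque": the same for the moment, N m; "width": finger opening in mm; "finger_force": force on a finger pad.
Only numpy, scipy, OpenCV 4.12 (cv2) and the standard library are available. Lean on these libraries where they do the work, as an engineer would, in place of code of your own. Each camera call takes 0.05 s, during which the arm holds its last target. There are 200 camera calls.

TASK

Turn the analyser's carousel until the cell with the flat bar grip stands at the loading gap by the sliding gate, then unscrew that cell and lift it out. Set it down standing upright in the steel cleaning tray without dropping it, then push the gate fully home with the carousel's empty place still at the gap. Do not disturb the bottle, the jar or the tip box.

Things in the scene. Friction and masses are not known exactly. Their poses are not given: they have to be found in the camera images.
- base: Fixed grey drum of the analyser, radius 122 mm, rim top 102 mm above the table. Origin: on the table, on the carousel's vertical axis. Its -x points from the axis to the loading gap and gate (roughly towards the robot). On its +x side, 113 to 243 mm from the axis, stands a blue housing 85 mm high (95 at its grey pad), 260 mm wide.
- keeper (a point): Fixed point on top of the keeper lip, a flat aluminium ring on the drum's rim (97 to 102 mm above the table, 98 to 122 mm off the axis). It overhangs the edges of the cells' flanges, so no cell can rise except in the 70 mm wide gap in front of the gate.
- loading_point (a point): Fixed point of the base: middle of the loading gap, 80 mm from the carousel axis along the base's -x, 88.5 mm above the table. The cell must stand within about 8 mm of it in plan to come out.
- turret: The carousel. Turns endlessly either way about the vertical axis, friction 0.12 N m, no detents, stays where left. Origin: on the axis, 52 mm above the table. Disc of radius 113 mm with four places 80 mm from the axis, every 90 degrees. The bar-grip cell's place is on its -x; the others carry cells fixed for good, with round black heads 28 mm across, tops 118.5 mm above the table.
- pin (a point): Top of one of four upright steel pins, 10 mm thick, by which the carousel is turned. They stand 42 mm from the axis, half way between the places (at 45, 135, 225 and 315 degrees in the turret's frame). Tops 160 mm above the table, higher than all else on the carousel (cell's bar: 129 mm); the hub they stand on is 92 mm high.
- socket (a point): Centre of the floor of the bar-grip cell's place on the carousel (80 mm from the axis, 62.5 mm above the table). A collar 24 mm deep stands round it; two small dark spring clips, 90 degrees either side of the bar's ends, press on the flange's rim (about 5 N each, tops 96.5 mm above the table) and keep the cell from rattling loose; it turns and lifts out between them.
- cell: The cell to remove, about 140 g, 66.5 mm tall. Origin: centre of its underside; z up. Steel stem 24 mm across, 26.5 mm long; steel flange 48 mm across (26.5 to 32.5 mm up); then a black upright bar grip 36 mm long (its x), 12 mm thick (its y), 34 mm high (32.5 to 66.5 mm up). Screwed in, its bar points to the carousel axis.
- thread (a point): Centre of the cell's two thread pins (41 mm over the ends, 5 mm above its underside). Coarse right-hand part-turn thread: turned anticlockwise seen from above, the cell climbs 3 to 4 mm in the first 55 degrees, is free after 71 (85 is good; a stop ends the turn near 105), then lifts straight out. Turned much less, it cannot be pulled out.
- cell_grip (a point): Point on the cell's axis in the bar grip, 55.5 mm above the cell's underside (11 mm below the bar's top); axes as the cell's.
- gate (a joint): Slide of the loading gate, in m: 0 drawn fully back, 0.028 pushed fully home (towards the carousel axis, base +x) against its end stop. Friction 1.5 N, no spring. It starts nearly drawn back; pushed in, it covers the flange's edge and keeps a cell from coming out.
- gate_tab (a point): Middle of the top edge of the gate's upright black tab: 40 mm wide (across the slide), 8 mm thick (along the slide). Its top is 135 mm above the table, its foot 102 mm; beneath it, on the robot's side, the front block is 96 mm high (its two side rails 105 mm, 68 mm apart). Axes as the base's.
- tray: Fixed open steel tray, 150 x 120 mm (its x by y), 28 mm high, walls 4 mm, floor about 4 mm thick. Origin: centre of its underside on the table. It may stand left or right of the analyser.
- tipbox: Bystander: closed grey pipette-tip box with clear lid, 123 x 88 mm, 68 mm high. Origin: centre of its underside. Stands on the other side of the analyser from the tray.
- wine_bottle: Bystander: green bottle 74 mm across, 240 mm tall. Origin: centre of its underside.
- sample_jar: Bystander: amber jar 56 mm across, 90 mm tall. Origin: centre of its underside.
Mind the look-alikes: they are no part of the job. What is shaped like the cell but turquoise is not meant. There is more than one size of the tray; the job needs the larger.

How it is judged:
By the outcome, as a careful person would: the job done as asked, in the order asked, and still so for the second after the job is handed in, with the robot touching nothing.
It also fails if it takes over 69 s, if anything falls off the work surface, if the arm or the gripper's body presses on something with over 40 N, if the wrist force passes 120 N, or if a joint passes its speed limit or range.

## Working session

There is one attempt and no reset: what is moved stays moved. The work goes in short steps, Python scripts to look and compute and a tool call to move; the robot and the scene stay as the last step left them, time stands still between calls to the robot, and variables do not carry over. Pictures are saved under pics/ and viewed, at most 10 in all, crops included, and the job is handed in when it is done.

Besides the shell and the picture viewer there is one more tool, called after ">>>" as a command line: name --argument value ..., lists and objects as JSON in quotes. servo_tool: Moves the arm, as the interface text tells. Shifts and turns lie within -1 to 1; 1 stands for 0.1 m of shift or pi/2 rad of turn. Its arguments: {"type":"object","properties":{"dp":{"type":"array"},"dr":{"type":"array"},"fingers":{"type":"array"},"grip_force":{"type":"number"}},"required":["dp","dr","fingers"]}

```bash
ls; mkdir -p pics
python3 - <<'E'
from bench import telemetry, viewer, ctrl
import cv2
for n in("side","top"):
    im=viewer.read_camera(n); cv2.imwrite(f"pics/{n}0.png",im[:,:,::-1])
    print(n,viewer.get_calibration(n))
print(telemetry.get_state(),ctrl.grip_depth)
E
```

```text
pics
side {'fov_y': 56.7409722381182, 'cx': 316.0659692812123, 'cy': 240.98816417829326, 'camera_from_world': array([[-8.59285559e-01, -5.11088715e-01, -2.04121119e-02,
         4.41302239e+02],
       [-3.47439567e-01,  6.12501870e-01, -7.10019159e-01,
         2.66401763e+02],
       [ 3.75385236e-01, -6.03017235e-01, -7.03886453e-01,
         8.54604184e+02],
       [ 0.00000000e+00,  0.00000000e+00,  0.00000000e+00,
         1.00000000e+00]])}
top {'fov_y': 46.36570396558181, 'cx': 320.66164273875984, 'cy': 248.89346709136748, 'camera_from_world': array([[-1.81390026e-02, -9.99693316e-01, -1.68597597e-02,
         2.47001463e+01],
       [-9.89412562e-01,  2.03758313e-02, -1.43692752e-01,
         5.25119175e+02],
       [ 1.43992215e-01,  1.40748149e-02, -9.89478722e-01,
         1.40946927e+03],
       [ 0.00000000e+00,  0.00000000e+00,  0.00000000e+00,
         1.00000000e+00]])}
{'t': 0.1, 'q': array([ 1.47120192,  0.5017663 , -0.4267964 ,  1.551341  ,  0.22079846,
        1.13830661, -0.21028762]), 'dq': array([ 0.00183838, -0.00269815, -0.00093056, -0.00233338, -0.00163858,
        0.00096755, -0.00078126]), 'tau': array([-1.09209781e-02, -5.70813668e+01, -5.83887175e+00, -2.81749034e+01,
        1.04663279e-02,  5.62289322e-03, -5.58379796e-06]), 'eef_pos': array([ 230.41231975, -607.12139044,  230.35628838]), 'tcp_rot': array([-3.13982424e+00, -5.96975896e-05,  3.62843801e-01]), 'ft_force': array([-0.23618409,  0.5008149 , -0.12026717]), 'ft_torque': array([ 0.0226168 , -0.00161667,  0.00936813]), 'finger_force': 0.0, 'width': 85.65428792822307} 18.700000000000003
```

View pics/top0.png

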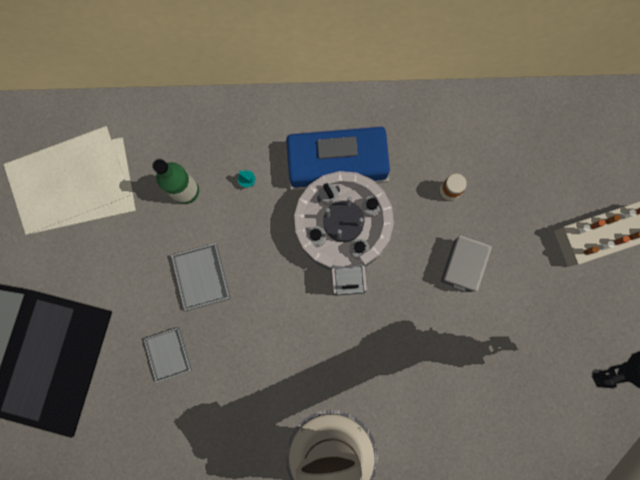

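View pics/side0.png

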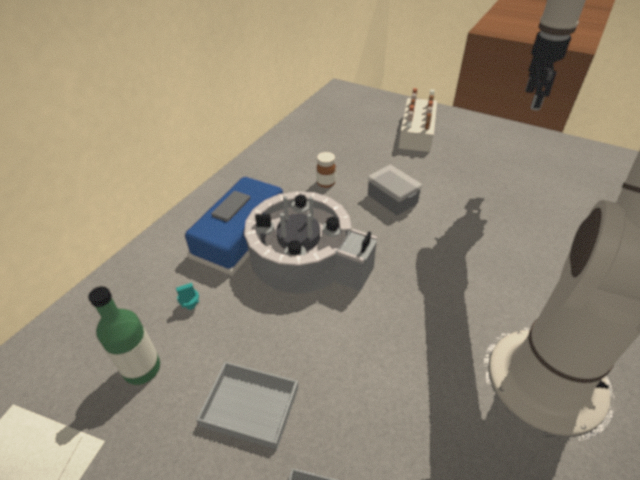

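Run:
```python
import cv2,numpy as np
t=cv2.imread("pics/top0.png")[160:304,284:404]; s=cv2.imread("pics/side0.png")[180:290,235:385]
a=cv2.resize(t,None,fx=4,fy=4,interpolation=2)[:576]
cv2.imwrite("pics/c1.png",cv2.resize(cv2.imread("pics/top0.png")[165:300,284:404],(533,600),interpolation=cv2.INTER_CUBIC))
cv2.imwrite("pics/c2.png",cv2.resize(s,(800,587),interpolation=cv2.INTER_CUBIC))
```

```text
(no output)
```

View pics/c1.png

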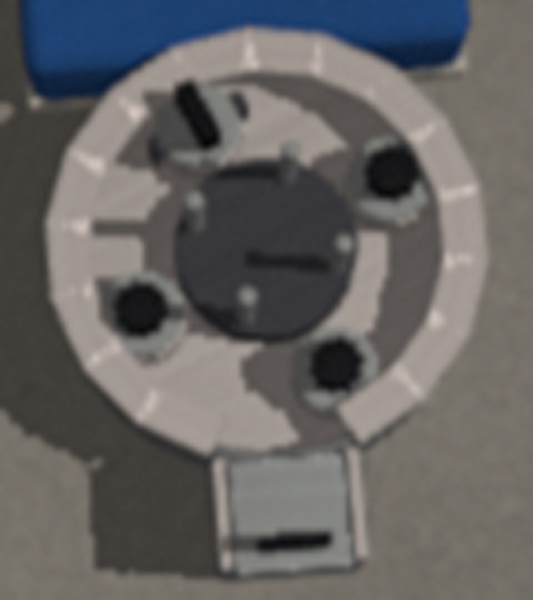

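View pics/c2.png

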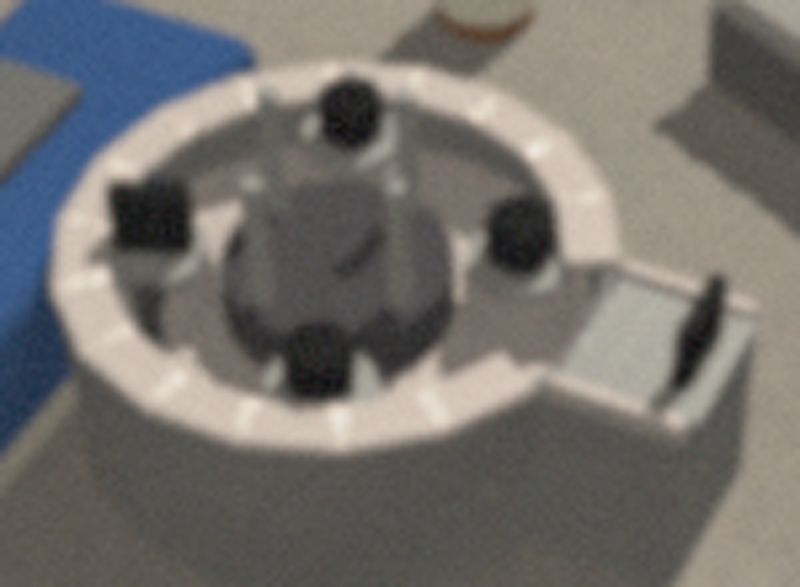

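```bash
cat > h.py <<'E'
import numpy as np
from bench import telemetry, viewer, ctrl
def cal(n):
    c=viewer.get_calibration(n); return 240/np.tan(np.radians(c["fov_y"]/2)),c["cx"],c["cy"],np.array(c["camera_from_world"])
def proj(n,P):
    f,cx,cy,T=cal(n); p=np.atleast_2d(P)@T[:3,:3].T+T[:3,3]
    return np.c_[f*p[:,0]/p[:,2]+cx,f*p[:,1]/p[:,2]+cy]
def back(n,uv,z):
    f,cx,cy,T=cal(n); R=T[:3,:3]; o=-R.T@T[:3,3]
    d=np.c_[(np.atleast_2d(uv)-[cx,cy])/f,np.ones(len(np.atleast_2d(uv)))]@R
    return o+d*((z-o[2])/d[:,2])[:,None]
E
python3 - <<'E'
from h import *
from scipy.optimize import least_squares
c1=lambda a:np.array(a)/4.444+[284,165]
obs=c1([(198,113),(140,307),(337,363),(390,172),(289,150),(195,200),(248,295),(344,243)])
# ccw from above; image ccw too
def pts(p):
    x,y,a=p
    L=[]
    for k in range(4):
        b=a+np.pi+k*np.pi/2; L.append([x+80*np.cos(b),y+80*np.sin(b),122 if k==0 else 113])
    for b in a+np.radians([135,225,315,45]): L.append([x+42*np.cos(b),y+42*np.sin(b),158])
    return np.array(L)
g=back("top",c1([(267,250)]),102)[0]; print(g)
best=min((least_squares(lambda p:(proj("top",pts(p))-obs).ravel(),[g[0],g[1],a]) for a in np.arange(-3,3,.7)),key=lambda r:r.cost)
print(best.x,np.degrees(best.x[2]),best.cost,best.fun.reshape(-1,2).round(1))
p=pts(best.x); print(p.round(0)); print((proj("side",p)-[235,180])*5.333)
print("gate",back("top",c1([(258,541),(294,540),(330,538)]),134))
print("rails",back("top",c1([(215,460),(228,575),(355,450),(366,557)]),105))
print("gate side",back("side",np.array([(716,280)])/5.333+[235,180],135))
print("tray",back("top",[(171,253),(214,246),(229,299),(184,310)],28))
E
```

```text
[584.36586848 -45.80485249 102.        ]
[588.58501172 -45.39992812   3.62395177] 207.63714132442118 0.48517991854257747 [[-0.2 -0.3]
 [ 0.   0.1]
 [ 0.   0.2]
 [ 0.5 -0.3]
 [ 0.2 -0.3]
 [-0.3  0.2]
 [-0.2  0.3]
 [-0.   0.1]]
[[ 659.   -8.  122.]
 [ 551.   25.  113.]
 [ 518.  -83.  113.]
 [ 626. -116.  113.]
 [ 629.  -58.  158.]
 [ 601.   -5.  158.]
 [ 548.  -33.  158.]
 [ 576.  -85.  158.]]
[[145.45648896 198.95774447]
 [314.89527544 350.1761874 ]
 [516.7464563  222.36526442]
 [346.23982276 100.45851766]
 [262.86892047  92.30972767]
 [247.69113232 184.13324269]
 [392.11271855 187.11557547]
 [401.32846977  94.88300312]]
gate [[419.29980936 -36.20594463 134.        ]
 [419.46131863 -55.52404592 134.        ]
 [420.15956669 -74.84987474 134.        ]]
rails [[466.63709737 -14.2384554  105.        ]
 [403.21776929 -20.01361277 105.        ]
 [470.63311898 -91.45115161 105.        ]
 [411.60648186 -95.74382154 105.        ]]
gate side [[418.81594325 -70.78258453 135.        ]]
tray [[524.1886937  405.52544873  28.        ]
 [540.3456615  293.09099523  28.        ]
 [401.47473364 253.05862945  28.        ]
 [375.46505585 368.9285893   28.        ]]
```

The bar-grip black cell is at top px (329,190), with three round-head cells at (315,234), (360,247) and (372,204). The turquoise one at (246,180) is a decoy. Of the two trays, (200,277) is larger than (166,354), so it is the target. The gate tab is at (350,287). I'm moving over the carousel axis now.

>>> servo_tool --dp '[[0.09, -0.067, 0], [0.18, -0.134, 0], [0.27, -0.2, 0], [0.36, -0.268, 0], [0.45, -0.335, 0], [0.54, -0.4, 0], [0.63, -0.47, 0], [0.72, -0.536, 0], [0.81, -0.6, 0], [0.9, -0.67, 0]]' --dr '[[0, 0, 0], [0, 0, 0], [0, 0, 0], [0, 0, 0], [0, 0, 0], [0, 0, 0], [0, 0, 0], [0, 0, 0], [0, 0, 0], [0, 0, 0]]' --fingers '[-0.2, -0.2, -0.2, -0.2, -0.2, -0.2, -0.2, -0.2, -0.2, -0.2]' --grip_force 40

```text
t: 0.93
eef_pos: [291.7, -512.2, 231.4]
tcp_rot: [3.141, -0.0, 0.363]
ft_force: [-0.0, -0.8, -0.7]
width: 51.1
finger_force: 0.0
```

>>> servo_tool --dp '[[0.09, -0.067, 0], [0.18, -0.134, 0], [0.27, -0.2, 0], [0.36, -0.268, 0], [0.45, -0.335, 0], [0.54, -0.4, 0], [0.63, -0.47, 0], [0.72, -0.536, 0], [0.81, -0.6, 0], [0.9, -0.67, 0]]' --dr '[[0, 0, 0], [0, 0, 0], [0, 0, 0], [0, 0, 0], [0, 0, 0], [0, 0, 0], [0, 0, 0], [0, 0, 0], [0, 0, 0], [0, 0, 0]]' --fingers '[-0.2, -0.2, -0.2, -0.2, -0.2, -0.2, -0.2, -0.2, -0.2, -0.2]'

```text
t: 1.77
eef_pos: [352.0, -417.6, 231.3]
tcp_rot: [3.142, -0.0, 0.363]
ft_force: [0.1, -0.0, 0.5]
width: 51.3
finger_force: 0.0
```

```bash
python3 -c "
from h import *
s=telemetry.get_state()
for k in('t','q','eef_pos','tcp_rot','width'):print(k,np.round(s[k],3))"
```

```text
t 1.767
q [ 1.251  0.326 -0.523  1.811  0.185  1.052 -0.549]
eef_pos [ 352.028 -417.649  231.322]
tcp_rot [ 3.142 -0.     0.363]
width 51.285
```

>>> servo_tool --dp '[[0.09, -0.067, 0], [0.18, -0.134, 0], [0.27, -0.2, 0], [0.36, -0.268, 0], [0.45, -0.335, 0], [0.54, -0.4, 0], [0.63, -0.47, 0], [0.72, -0.536, 0], [0.81, -0.6, 0], [0.9, -0.67, 0]]' --dr '[[0, 0, 0], [0, 0, 0], [0, 0, 0], [0, 0, 0], [0, 0, 0], [0, 0, 0], [0, 0, 0], [0, 0, 0], [0, 0, 0], [0, 0, 0]]' --fingers '[-0.52, -0.52, -0.52, -0.52, -0.52, -0.52, -0.52, -0.52, -0.52, -0.52]'

```text
t: 2.6
eef_pos: [412.4, -323.1, 231.3]
tcp_rot: [3.142, -0.0, 0.363]
ft_force: [0.0, -0.1, 0.5]
width: 65.0
finger_force: 0.0
```

>>> servo_tool --dp '[[0.09, -0.067, 0], [0.18, -0.134, 0], [0.27, -0.2, 0], [0.36, -0.268, 0], [0.45, -0.335, 0], [0.54, -0.4, 0], [0.63, -0.47, 0], [0.72, -0.536, 0], [0.81, -0.6, 0], [0.9, -0.67, 0]]' --dr '[[0, 0, 0], [0, 0, 0], [0, 0, 0], [0, 0, 0], [0, 0, 0], [0, 0, 0], [0, 0, 0], [0, 0, 0], [0, 0, 0], [0, 0, 0]]' --fingers '[-0.52, -0.52, -0.52, -0.52, -0.52, -0.52, -0.52, -0.52, -0.52, -0.52]'

```text
t: 3.43
eef_pos: [472.8, -228.5, 231.3]
tcp_rot: [3.142, -0.0, 0.363]
ft_force: [0.0, -0.6, 0.6]
width: 65.0
finger_force: 0.0
```

>>> servo_tool --dp '[[0.09, -0.067, 0], [0.18, -0.134, 0], [0.27, -0.2, 0], [0.36, -0.268, 0], [0.45, -0.335, 0], [0.54, -0.4, 0], [0.63, -0.47, 0], [0.72, -0.536, 0], [0.81, -0.6, 0], [0.9, -0.67, 0]]' --dr '[[0, 0, 0], [0, 0, 0], [0, 0, 0], [0, 0, 0], [0, 0, 0], [0, 0, 0], [0, 0, 0], [0, 0, 0], [0, 0, 0], [0, 0, 0]]' --fingers '[-0.52, -0.52, -0.52, -0.52, -0.52, -0.52, -0.52, -0.52, -0.52, -0.52]'

```text
t: 4.27
eef_pos: [533.1, -134.0, 231.3]
tcp_rot: [3.141, -0.0, 0.363]
ft_force: [0.2, -0.4, -0.1]
width: 65.3
finger_force: 0.0
```

>>> servo_tool --dp '[[0.09, -0.07, 0], [0.18, -0.13, 0], [0.27, -0.19, 0], [0.36, -0.26, 0], [0.45, -0.33, 0], [0.54, -0.39, 0], [0.62, -0.46, 0], [0.7, -0.52, 0], [0.77, -0.58, 0], [0.833, -0.63, 0]]' --dr '[[0, 0, -0.076], [0, 0, -0.076], [0, 0, -0.076], [0, 0, -0.076], [0, 0, -0.076], [0, 0, -0.076], [0, 0, -0.076], [0, 0, -0.076], [0, 0, -0.076], [0, 0, -0.076]]' --fingers '[-0.52, -0.52, -0.52, -0.52, -0.52, -0.52, -0.52, -0.52, -0.52, -0.52]'

```text
t: 5.1
eef_pos: [588.5, -45.2, 231.3]
tcp_rot: [-3.141, -0.0, 0.482]
ft_force: [0.6, 0.0, 0.3]
width: 64.9
finger_force: 0.0
```

```bash
python3 -c "
from h import *
s=telemetry.get_state()
for k in('t','q','eef_pos','tcp_rot','width'):print(k,np.round(s[k],3))"
```

```text
t 5.1
q [ 0.56   0.445 -0.694  1.7    0.312  1.11  -1.314]
eef_pos [588.494 -45.187 231.336]
tcp_rot [-3.141 -0.     0.482]
width 64.941
```

>>> servo_tool --dp '[[0, 0, 0.15], [0, 0, 0.3], [0, 0, 0.45], [0, 0, 0.6], [0, 0, 0.7], [0, 0, 0.8], [0, 0, 0.88], [0, 0, 0.94], [0, 0, 0.98], [0, 0, 1.0]]' --dr '[[0, 0, 0], [0, 0, 0], [0, 0, 0], [0, 0, 0], [0, 0, 0], [0, 0, 0], [0, 0, 0], [0, 0, 0], [0, 0, 0], [0, 0, 0]]' --fingers '[-0.52, -0.52, -0.52, -0.52, -0.52, -0.52, -0.52, -0.52, -0.52, -0.52]'

```text
t: 5.93
eef_pos: [588.0, -46.3, 130.9]
tcp_rot: [-3.141, 0.0, 0.482]
ft_force: [-0.4, 1.1, 0.6]
width: 65.0
finger_force: 0.0
```

>>> servo_tool --dp '[[0, 0, 0.0], [0, 0, 0.0], [0, 0, 0.0], [0, 0, 0.0], [0, 0, 0], [0, 0, 0], [0, 0, 0], [0, 0, 0], [0, 0, 0], [0, 0, 0]]' --dr '[[0, 0, -0.05], [0, 0, -0.1], [0, 0, -0.15], [0, 0, -0.2], [0, 0, -0.25], [0, 0, -0.3], [0, 0, -0.35], [0, 0, -0.4], [0, 0, -0.45], [0, 0, -0.5]]' --fingers '[-0.52, -0.52, -0.52, -0.52, -0.52, -0.52, -0.52, -0.52, -0.52, -0.52]'

```text
t: 6.77
eef_pos: [589.9, -44.3, 132.2]
tcp_rot: [3.138, -0.004, 1.272]
ft_force: [3.1, 5.1, -3.3]
width: 65.2
finger_force: 3.0
```

>>> servo_tool --dp '[[0, 0, 0.0], [0, 0, 0.0], [0, 0, 0.0], [0, 0, 0.0], [0, 0, 0], [0, 0, 0], [0, 0, 0], [0, 0, 0], [0, 0, 0], [0, 0, 0]]' --dr '[[0, 0, -0.06], [0, 0, -0.12], [0, 0, -0.18], [0, 0, -0.24], [0, 0, -0.3], [0, 0, -0.36], [0, 0, -0.42], [0, 0, -0.48], [0, 0, -0.54], [0, 0, -0.6]]' --fingers '[-0.52, -0.52, -0.52, -0.52, -0.52, -0.52, -0.52, -0.52, -0.52, -0.52]'

```text
t: 7.6
eef_pos: [588.9, -43.6, 132.2]
tcp_rot: [3.138, -0.001, 2.216]
ft_force: [0.9, 5.4, -0.5]
width: 64.7
finger_force: 2.5
```

>>> servo_tool --dp '[[0, 0, 0.0], [0, 0, 0.0], [0, 0, 0.0], [0, 0, 0.0], [0, 0, 0], [0, 0, 0], [0, 0, 0], [0, 0, 0], [0, 0, 0], [0, 0, 0]]' --dr '[[0, 0, -0.06], [0, 0, -0.12], [0, 0, -0.18], [0, 0, -0.24], [0, 0, -0.3], [0, 0, -0.36], [0, 0, -0.42], [0, 0, -0.48], [0, 0, -0.54], [0, 0, -0.6]]' --fingers '[-0.52, -0.52, -0.52, -0.52, -0.52, -0.52, -0.52, -0.52, -0.52, -0.52]'

```text
t: 8.43
eef_pos: [588.8, -45.9, 132.0]
tcp_rot: [3.141, 0.002, -3.127]
ft_force: [0.7, 1.7, -0.2]
width: 64.6
finger_force: 3.7
```

```bash
python3 -c "
from h import *
import cv2
s=telemetry.get_state()
for k in('t','q','eef_pos','tcp_rot','width'):print(k,np.round(s[k],3))
s=viewer.read_camera('side')[160:290,225:398,::-1];t=viewer.read_camera('top')[165:300,280:410,::-1]
cv2.imwrite('pics/d1.png',np.hstack([cv2.resize(s,(400,300),interpolation=2),cv2.resize(t,(300,300),interpolation=2)]))"
```

```text
t 8.433
q [ 0.85   0.836 -1.204  1.774  0.855  1.162  0.957]
eef_pos [588.786 -45.884 131.996]
tcp_rot [ 3.141e+00  2.000e-03 -3.127e+00]
width 64.577
```

View pics/d1.png

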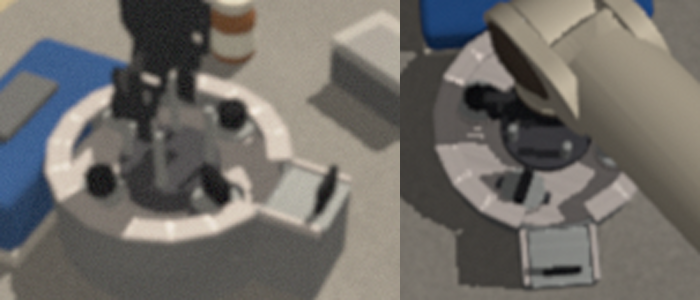

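```bash
python3 -c "
from h import *
a=np.array([588.6,-45.4])
for n,uv in(('top',[(332.9,248.7)]),('side',[(225+213*173/400,160+176*130/300)])):
    p=back(n,uv,122)[0]; d=p[:2]-a; print(n,p,np.hypot(*d),np.degrees(np.arctan2(d[1],d[0]))%360)"
```

```text
top [513.15739826 -16.42180387 122.        ] 80.81659488438851 158.98775894169748
side [517.87248574 -16.63492509 122.        ] 76.35319775791281 157.86828899991374
```

>>> servo_tool --dp '[[0, 0, 0.0], [0, 0, 0.0], [0, 0, 0.0], [0, 0, 0.0], [0, 0, 0], [0, 0, 0], [0, 0, 0], [0, 0, 0], [0, 0, 0], [0, 0, 0]]' --dr '[[0, 0, -0.05], [0, 0, -0.1], [0, 0, -0.14], [0, 0, -0.18], [0, 0, -0.21], [0, 0, -0.24], [0, 0, -0.26], [0, 0, -0.275], [0, 0, -0.275], [0, 0, -0.275]]' --fingers '[-0.52, -0.52, -0.52, -0.52, -0.52, -0.52, -0.52, -0.52, -0.52, -0.52]'

```text
t: 9.37
eef_pos: [589.4, -47.5, 131.9]
tcp_rot: [-3.139, 0.002, -2.702]
ft_force: [5.2, -2.8, 0.4]
width: 64.9
finger_force: 2.8
```

>>> servo_tool --dp '[[0, 0, 0.0], [0, 0, 0.0], [0, 0, -0.2], [0, 0, -0.4], [0, 0, -0.6], [0, 0, -0.8], [0, 0, -0.9], [0, 0, -1], [0, 0, -1], [0, 0, -1]]' --dr '[[0, 0, 0.04], [0, 0, 0.06], [0, 0, 0.06], [0, 0, 0.1], [0, 0, 0.17], [0, 0, 0.24], [0, 0, 0.31], [0, 0, 0.38], [0, 0, 0.44], [0, 0, 0.5]]' --fingers '[-0.52, -0.52, -0.52, -0.52, -0.52, -0.52, -0.52, -0.52, -0.52, -0.52]'

```text
t: 10.2
eef_pos: [587.6, -45.7, 232.0]
tcp_rot: [-3.141, -0.0, 2.793]
ft_force: [-0.3, 0.6, -1.1]
width: 65.1
finger_force: 0.0
```

```bash
python3 -c "
from h import *
import cv2
s=telemetry.get_state()
for k in('t','q','eef_pos','tcp_rot','width'):print(k,np.round(s[k],3))
s=viewer.read_camera('side')[190:290,250:400,::-1];t=viewer.read_camera('top')[220:300,300:400,::-1]
cv2.imwrite('pics/s2.png',s);cv2.imwrite('pics/t2.png',t)
o=np.zeros((600,750,3),np.uint8);o[:300,:450]=cv2.resize(s,(450,300),interpolation=2);o[300:,:375]=cv2.resize(t,(375,300),interpolation=2)
cv2.imwrite('pics/d2.png',np.hstack([cv2.resize(s,(480,320),interpolation=2),cv2.resize(t,(320,256),interpolation=2).repeat(1,0) if 0 else cv2.copyMakeBorder(cv2.resize(t,(320,256),interpolation=2),0,64,0,0,0)]))"
```

```text
t 10.2
q [ 0.877  0.682 -1.236  1.692  0.674  1.267  0.714]
eef_pos [587.565 -45.672 232.023]
tcp_rot [-3.141 -0.     2.793]
width 65.135
```

View pics/d2.png

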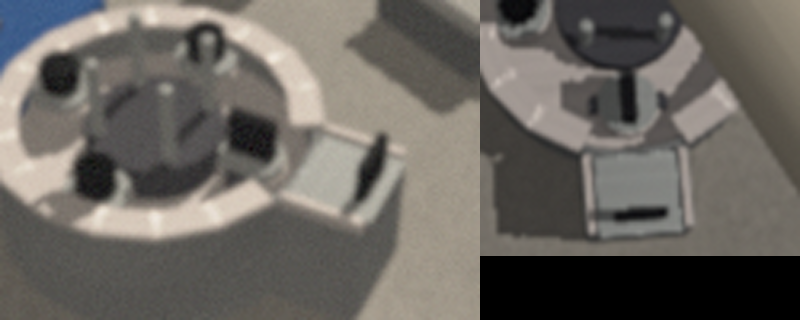

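```bash
python3 -c "
from h import *
a=np.array([588.6,-45.4])
ang=lambda p:(np.hypot(*(p[:2]-a)),np.degrees(np.arctan2(*(p[:2]-a)[::-1]))%360)
for n,uv,z in(('top',(345.9,250),121),('side',(250+252/3.2,190+134/3.2),122),('top',(333.1,228.4),158),('top',(358.1,226.25),158),('top',(350.3,286.4),133),('side',(250+376/3.2,190+140/3.2),135)):
    p=back(n,[uv],z)[0]; print(n,z,p.round(1),ang(p))
t=lambda l:back('top',np.array(l)/3.2+[150-0,220]-[0,0]+[0,0],105)
c=lambda l:back('top',np.array([((x-480)/3.2+300,y/3.2+220) for x,y in l]),105)
print(c([(585,153),(590,238),(683,147),(690,230)]))"
```

```text
top 121 [509.5 -48.  121. ] (np.float64(79.18200076130934), np.float64(181.84662068555647))
side 122 [502.6 -41.3 122. ] (np.float64(86.08923084690221), np.float64(177.27032848368182))
top 158 [556.7 -17.7 158. ] (np.float64(42.28149298565427), np.float64(138.9863725112155))
top 158 [560.6 -77.2 158. ] (np.float64(42.34460013831829), np.float64(228.65573468296125))
top 133 [419.8 -55.9 133. ] (np.float64(169.12780472855798), np.float64(183.56278560535915))
side 135 [420.4 -65.4 135. ] (np.float64(169.38759647826362), np.float64(186.78754898903148))
[[468.33415213 -15.33419267 105.        ]
 [403.29265114 -17.75258117 105.        ]
 [471.44931724 -90.38508385 105.        ]
 [407.90408365 -93.85151099 105.        ]]
```

>>> servo_tool --dp '[[0.1, -0.04, 0.0], [0.2, -0.08, 0.0], [0.3, -0.13, 0], [0.4, -0.17, 0], [0.5, -0.21, 0], [0.6, -0.25, 0], [0.68, -0.29, 0], [0.728, -0.307, 0], [0.728, -0.307, 0], [0.728, -0.307, 0]]' --dr '[[0, 0, 0.079], [0, 0, 0.158], [0, 0, 0.237], [0, 0, 0.316], [0, 0, 0.395], [0, 0, 0.474], [0, 0, 0.553], [0, 0, 0.632], [0, 0, 0.711], [0, 0, 0.79]]' --fingers '[-0.3, -0.3, -0.3, -0.3, -0.3, -0.3, -0.3, -0.3, -0.3, -0.3]'

```text
t: 11.13
eef_pos: [508.0, -50.6, 231.0]
tcp_rot: [-3.14, 0.0, 1.554]
ft_force: [-0.0, 0.6, -0.2]
width: 55.5
finger_force: 0.0
```

>>> servo_tool --dp '[[0, 0, 0.04], [0, 0, 0.08], [0, 0, 0.12], [0, 0, 0.16], [0, 0, 0.2], [0, 0, 0.24], [0, 0, 0.28], [0, 0, 0.32], [0, 0, 0.36], [0, 0, 0.4]]' --dr '[[0, 0, 0.079], [0, 0, 0.158], [0, 0, 0.237], [0, 0, 0.316], [0, 0, 0.395], [0, 0, 0.474], [0, 0, 0.553], [0, 0, 0.632], [0, 0, 0.711], [0, 0, 0.79]]' --fingers '[-0.3, -0.3, -0.3, -0.3, -0.3, -0.3, -0.3, -0.3, -0.3, -0.3]'

```text
t: 11.97
eef_pos: [508.3, -50.2, 190.7]
tcp_rot: [-3.141, 0.001, 0.314]
ft_force: [0.5, -0.1, -0.1]
width: 55.5
finger_force: 0.0
```

>>> servo_tool --dp '[[0, 0, 0], [0, 0, 0], [0, 0, 0], [0, 0, 0.1], [0, 0, 0.2], [0, 0, 0.3], [0, 0, 0.4], [0, 0, 0.45], [0, 0, 0.45], [0, 0, 0.45]]' --dr '[[0, 0, 0.07], [0, 0, 0.14], [0, 0, 0.164], [0, 0, 0.164], [0, 0, 0.164], [0, 0, 0.164], [0, 0, 0.164], [0, 0, 0.164], [0, 0, 0.164], [0, 0, 0.164]]' --fingers '[-0.3, -0.3, -0.3, -0.3, -0.3, -0.3, -0.3, -0.3, -0.3, -0.3]'

```text
t: 12.8
eef_pos: [508.8, -50.6, 145.7]
tcp_rot: [-3.141, 0.001, 0.06]
ft_force: [-0.1, -0.7, 1.2]
width: 55.5
finger_force: 0.0
```

```bash
python3 -c "
from h import *
import cv2
s=telemetry.get_state()
for k in('t','q','eef_pos','tcp_rot','width'):print(k,np.round(s[k],3))
s=viewer.read_camera('side')[170:290,250:400,::-1]
cv2.imwrite('pics/d3.png',cv2.resize(s,(600,480),interpolation=2))"
```

```text
t 12.8
q [ 0.599  0.411 -0.668  1.966  0.328  0.874 -1.753]
eef_pos [508.816 -50.598 145.716]
tcp_rot [-3.141e+00  1.000e-03  6.000e-02]
width 55.462
```

View pics/d3.png

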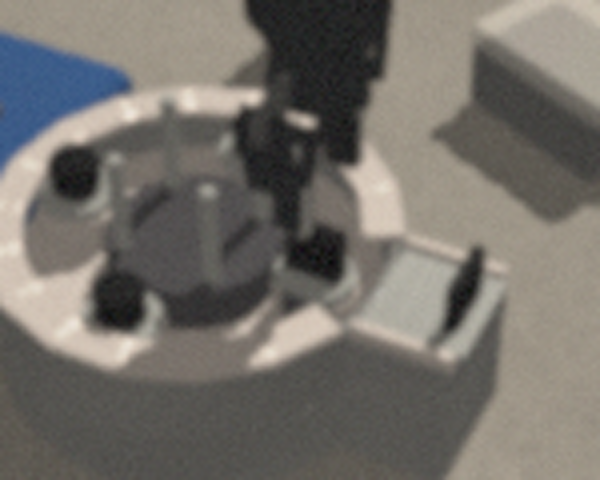

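>>> servo_tool --dp '[[0, 0, 0.08], [0, 0, 0.16], [0, 0, 0.24], [0, 0, 0.32], [0, 0, 0.38], [0, 0, 0.42], [0, 0, 0.44], [0, 0, 0.44], [0, 0, 0.44], [0, 0, 0.44]]' --dr '[[0, 0, 0], [0, 0, 0], [0, 0, 0], [0, 0, 0], [0, 0, 0], [0, 0, 0], [0, 0, 0], [0, 0, 0], [0, 0, 0], [0, 0, 0]]' --fingers '[-0.3, -0.3, -0.3, -0.3, -0.3, -0.3, -0.3, -0.3, -0.3, -0.3]'

```text
t: 13.68
eef_pos: [509.5, -50.7, 102.6]
tcp_rot: [3.141, -0.001, 0.06]
ft_force: [0.1, -0.2, 0.1]
width: 55.7
finger_force: 0.0
```

>>> servo_tool --dp '[[0, 0, 0], [0, 0, 0], [0, 0, 0], [0, 0, 0], [0, 0, 0], [0, 0, 0], [0, 0, 0], [0, 0, 0], [0, 0, 0], [0, 0, 0]]' --dr '[[0, 0, 0], [0, 0, 0], [0, 0, 0], [0, 0, 0], [0, 0, 0], [0, 0, 0], [0, 0, 0], [0, 0, 0], [0, 0, 0], [0, 0, 0]]' --fingers '[-0.2, -0.1, 0, 0.1, 0.2, 0.3, 0.5, 0.7, 0.9, 0.9]' --grip_force 60

```text
t: 14.52
eef_pos: [509.2, -50.5, 102.5]
tcp_rot: [-3.141, -0.0, 0.06]
ft_force: [-1.4, 1.1, 1.9]
width: 10.8
finger_force: 58.8
```

>>> servo_tool --dp '[[0, 0, -0.003], [0, 0, -0.006], [0, 0, -0.009], [0, 0, -0.011], [0, 0, -0.014], [0, 0, -0.017], [0, 0, -0.02], [0, 0, -0.022], [0, 0, -0.025], [0, 0, -0.027]]' --dr '[[0, 0, -0.047], [0, 0, -0.094], [0, 0, -0.141], [0, 0, -0.188], [0, 0, -0.235], [0, 0, -0.282], [0, 0, -0.329], [0, 0, -0.376], [0, 0, -0.423], [0, 0, -0.47]]' --fingers '[0.9, 0.9, 0.9, 0.9, 0.9, 0.9, 0.9, 0.9, 0.9, 0.9]'

```text
t: 15.35
eef_pos: [509.0, -51.3, 104.8]
tcp_rot: [3.142, 0.0, 0.801]
ft_force: [0.5, -0.5, -0.9]
width: 11.1
finger_force: 58.4
```

>>> servo_tool --dp '[[0, 0, -0.003], [0, 0, -0.006], [0, 0, -0.009], [0, 0, -0.01], [0, 0, -0.01], [0, 0, -0.01], [0, 0, -0.01], [0, 0, -0.01], [0, 0, -0.01], [0, 0, -0.01]]' --dr '[[0, 0, -0.047], [0, 0, -0.094], [0, 0, -0.141], [0, 0, -0.188], [0, 0, -0.235], [0, 0, -0.282], [0, 0, -0.329], [0, 0, -0.376], [0, 0, -0.423], [0, 0, -0.48]]' --fingers '[0.9, 0.9, 0.9, 0.9, 0.9, 0.9, 0.9, 0.9, 0.9, 0.9]'

```text
t: 16.18
eef_pos: [509.0, -51.3, 105.7]
tcp_rot: [-3.141, 0.0, 1.555]
ft_force: [0.9, 0.0, -1.9]
width: 11.2
finger_force: 58.4
```

```bash
python3 -c "
from h import *
import cv2
s=telemetry.get_state()
for k in('t','q','eef_pos','tcp_rot','width','ft_force','ft_torque'):print(k,np.round(s[k],3))
s=viewer.read_camera('side')[170:290,250:400,::-1]
cv2.imwrite('pics/d4.png',cv2.resize(s,(600,480),interpolation=2))"
```

```text
t 16.183
q [ 0.815  0.602 -0.976  1.985  0.642  0.9   -0.52 ]
eef_pos [508.998 -51.341 105.748]
tcp_rot [-3.141  0.     1.555]
width 11.179
ft_force [ 0.863  0.008 -1.902]
ft_torque [ 0.006 -0.047 -0.094]
```

View pics/d4.png

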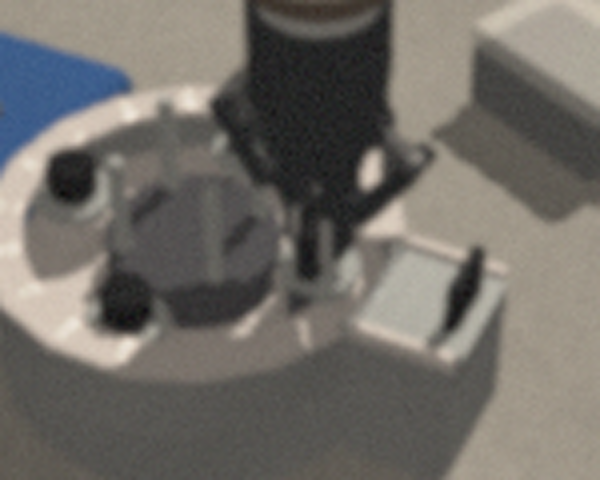

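>>> servo_tool --dp '[[0, 0, -0.02], [0, 0, -0.04], [0, 0, -0.07], [0, 0, -0.1], [0, 0, -0.13], [0, 0, -0.16], [0, 0, -0.19], [0, 0, -0.22], [0, 0, -0.26], [0, 0, -0.3]]' --dr '[[0, 0, 0], [0, 0, 0], [0, 0, 0], [0, 0, 0], [0, 0, 0], [0, 0, 0], [0, 0, 0], [0, 0, 0], [0, 0, 0], [0, 0, 0]]' --fingers '[0.9, 0.9, 0.9, 0.9, 0.9, 0.9, 0.9, 0.9, 0.9, 0.9]'

```text
t: 17.07
eef_pos: [509.1, -50.8, 136.4]
tcp_rot: [3.142, 0.0, 1.552]
ft_force: [0.6, 0.9, -1.0]
width: 11.1
finger_force: 58.9
```

>>> servo_tool --dp '[[0, 0, -0.06], [0, 0, -0.14], [0, 0, -0.22], [0, 0, -0.3], [0, 0, -0.38], [0, 0, -0.46], [0, 0, -0.54], [0, 0, -0.6], [0, 0, -0.66], [0, 0, -0.7]]' --dr '[[0, 0, 0], [0, 0, 0], [0, 0, 0], [0, 0, 0], [0, 0, 0], [0, 0, 0], [0, 0, 0], [0, 0, 0], [0, 0, 0], [0, 0, 0]]' --fingers '[0.9, 0.9, 0.9, 0.9, 0.9, 0.9, 0.9, 0.9, 0.9, 0.9]'

```text
t: 17.9
eef_pos: [509.4, -50.8, 206.8]
tcp_rot: [3.141, 0.0, 1.552]
ft_force: [-0.3, -0.4, -0.5]
width: 10.7
finger_force: 58.9
```

```bash
python3 -c "
from h import *
import cv2
s=viewer.read_camera('side')[90:290,230:400,::-1]
t=viewer.read_camera('top')[230:330,150:250,::-1]
cv2.imwrite('pics/d5.png',np.hstack([cv2.resize(s,(340,400),interpolation=2),cv2.resize(t,(400,400),interpolation=2)]))"
```

```text
(no output)
```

View pics/d5.png

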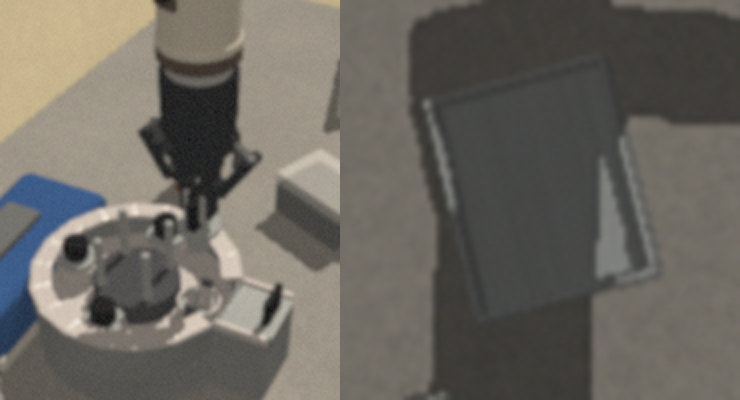

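>>> servo_tool --dp '[[0.06, -0.01, 0], [0.15, -0.02, 0], [0.25, -0.04, 0], [0.35, -0.05, 0], [0.45, -0.07, 0], [0.55, -0.08, 0], [0.65, -0.1, 0], [0.75, -0.11, 0], [0.85, -0.13, 0], [0.95, -0.142, 0]]' --dr '[[0, 0, 0], [0, 0, 0], [0, 0, 0], [0, 0, 0], [0, 0, 0], [0, 0, 0], [0, 0, 0], [0, 0, 0], [0, 0, 0], [0, 0, 0]]' --fingers '[0.9, 0.9, 0.9, 0.9, 0.9, 0.9, 0.9, 0.9, 0.9, 0.9]'

```text
t: 18.83
eef_pos: [496.5, 45.6, 206.0]
tcp_rot: [-3.142, 0.0, 1.552]
ft_force: [0.0, 0.2, -0.9]
width: 11.3
finger_force: 58.9
```

>>> servo_tool --dp '[[0.1, -0.01, 0], [0.19, -0.03, 0], [0.28, -0.04, 0], [0.38, -0.06, 0], [0.47, -0.07, 0], [0.57, -0.08, 0], [0.66, -0.1, 0], [0.76, -0.11, 0], [0.85, -0.13, 0], [0.95, -0.142, 0]]' --dr '[[0, 0, 0], [0, 0, 0], [0, 0, 0], [0, 0, 0], [0, 0, 0], [0, 0, 0], [0, 0, 0], [0, 0, 0], [0, 0, 0], [0, 0, 0]]' --fingers '[0.9, 0.9, 0.9, 0.9, 0.9, 0.9, 0.9, 0.9, 0.9, 0.9]'

```text
t: 19.67
eef_pos: [484.1, 140.5, 206.0]
tcp_rot: [-3.141, 0.0, 1.552]
ft_force: [-0.2, -0.7, -1.7]
width: 11.2
finger_force: 58.9
```

>>> servo_tool --dp '[[0.1, -0.01, 0.03], [0.19, -0.03, 0.06], [0.28, -0.04, 0.09], [0.38, -0.06, 0.12], [0.47, -0.07, 0.15], [0.57, -0.08, 0.18], [0.66, -0.1, 0.21], [0.76, -0.11, 0.24], [0.85, -0.13, 0.27], [0.95, -0.142, 0.3]]' --dr '[[0, 0, 0], [0, 0, 0], [0, 0, 0], [0, 0, 0], [0, 0, 0], [0, 0, 0], [0, 0, 0], [0, 0, 0], [0, 0, 0], [0, 0, 0]]' --fingers '[0.9, 0.9, 0.9, 0.9, 0.9, 0.9, 0.9, 0.9, 0.9, 0.9]'

```text
t: 20.5
eef_pos: [471.5, 235.6, 175.6]
tcp_rot: [-3.141, 0.0, 1.552]
ft_force: [-0.7, 0.4, -1.1]
width: 11.3
finger_force: 58.9
```

>>> servo_tool --dp '[[0.12, -0.01, 0.05], [0.24, -0.03, 0.1], [0.36, -0.04, 0.15], [0.48, -0.06, 0.2], [0.6, -0.07, 0.25], [0.7, -0.08, 0.3], [0.8, -0.1, 0.35], [0.87, -0.11, 0.4], [0.92, -0.13, 0.45], [0.95, -0.142, 0.5]]' --dr '[[0, 0, 0], [0, 0, 0], [0, 0, 0], [0, 0, 0], [0, 0, 0], [0, 0, 0], [0, 0, 0], [0, 0, 0], [0, 0, 0], [0, 0, 0]]' --fingers '[0.9, 0.9, 0.9, 0.9, 0.9, 0.9, 0.9, 0.9, 0.9, 0.9]'

```text
t: 21.33
eef_pos: [459.0, 331.0, 125.5]
tcp_rot: [-3.141, -0.0, 1.553]
ft_force: [-1.4, 0.2, 0.1]
width: 10.9
finger_force: 58.9
```

```bash
python3 -c "
from h import *
import cv2
s=viewer.read_camera('side')
cv2.imwrite('pics/d6.png',cv2.resize(s[280:480,150:350,::-1],(600,600),interpolation=2))"
```

View pics/d6.png

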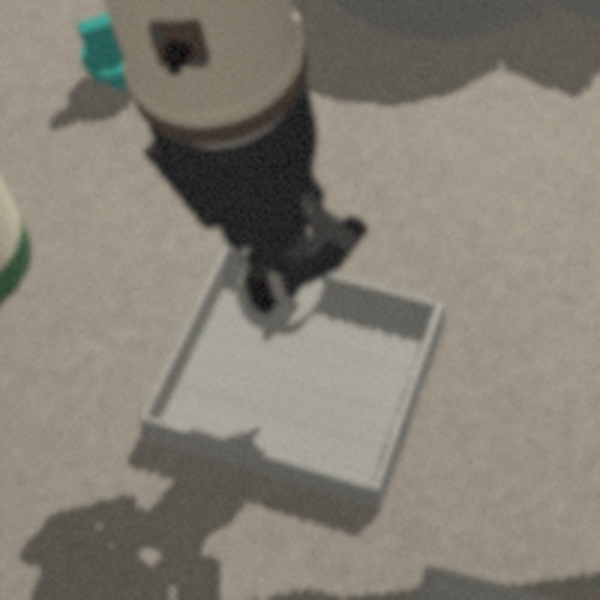

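>>> servo_tool --dp '[[0, 0, 0.08], [0, 0, 0.18], [0, 0, 0.28], [0, 0, 0.38], [0, 0, 0.48], [0, 0, 0.57], [0, 0, 0.64], [0, 0, 0.7], [0, 0, 0.73], [0, 0, 0.75]]' --dr '[[0, 0, 0], [0, 0, 0], [0, 0, 0], [0, 0, 0], [0, 0, 0], [0, 0, 0], [0, 0, 0], [0, 0, 0], [0, 0, 0], [0, 0, 0]]' --fingers '[0.9, 0.9, 0.9, 0.9, 0.9, 0.9, 0.9, 0.9, 0.9, 0.9]'

```text
t: 22.22
eef_pos: [459.4, 330.3, 50.6]
tcp_rot: [-3.141, 0.0, 1.552]
ft_force: [0.2, -0.5, -0.5]
width: 11.0
finger_force: 58.9
```

>>> servo_tool --dp '[[0, 0, 0.006], [0, 0, 0.012], [0, 0, 0.018], [0, 0, 0.024], [0, 0, 0.03], [0, 0, 0.036], [0, 0, 0.042], [0, 0, 0.048], [0, 0, 0.05], [0, 0, 0.05]]' --dr '[[0, 0, 0], [0, 0, 0], [0, 0, 0], [0, 0, 0], [0, 0, 0], [0, 0, 0], [0, 0, 0], [0, 0, 0], [0, 0, 0], [0, 0, 0]]' --fingers '[0.9, 0.9, 0.9, 0.9, 0.9, 0.9, 0.9, 0.9, 0.9, 0.9]'

```text
t: 23.05
eef_pos: [459.5, 330.2, 45.9]
tcp_rot: [-3.142, 0.0, 1.552]
ft_force: [-0.0, 0.1, -0.9]
width: 10.9
finger_force: 58.9
```

>>> servo_tool --dp '[[0, 0, 0.003], [0, 0, 0.006], [0, 0, 0.009], [0, 0, 0.012], [0, 0, 0.015], [0, 0, 0.018], [0, 0, 0.02], [0, 0, 0.02], [0, 0, 0.02], [0, 0, 0.02]]' --dr '[[0, 0, 0], [0, 0, 0], [0, 0, 0], [0, 0, 0], [0, 0, 0], [0, 0, 0], [0, 0, 0], [0, 0, 0], [0, 0, 0], [0, 0, 0]]' --fingers '[0.9, 0.9, 0.9, 0.9, 0.9, 0.9, 0.9, 0.9, 0.9, 0.9]'

```text
t: 23.88
eef_pos: [459.5, 330.2, 44.0]
tcp_rot: [3.142, 0.0, 1.552]
ft_force: [-0.4, -0.7, -0.4]
width: 10.9
finger_force: 59.2
```

>>> servo_tool --dp '[[0, 0, 0.003], [0, 0, 0.006], [0, 0, 0.009], [0, 0, 0.012], [0, 0, 0.015], [0, 0, 0.015], [0, 0, 0.015], [0, 0, 0.015], [0, 0, 0.015], [0, 0, 0.015]]' --dr '[[0, 0, 0], [0, 0, 0], [0, 0, 0], [0, 0, 0], [0, 0, 0], [0, 0, 0], [0, 0, 0], [0, 0, 0], [0, 0, 0], [0, 0, 0]]' --fingers '[0.9, 0.9, 0.9, 0.9, 0.9, 0.9, 0.9, 0.9, 0.9, 0.9]'

```text
t: 24.72
eef_pos: [459.6, 330.4, 43.9]
tcp_rot: [3.141, 0.001, 1.552]
ft_force: [-2.6, -2.9, 12.8]
width: 11.2
finger_force: 61.1
```

>>> servo_tool --dp '[[0, 0, -0.005], [0, 0, -0.01], [0, 0, -0.01], [0, 0, -0.01], [0, 0, -0.01], [0, 0, -0.01], [0, 0, -0.01], [0, 0, -0.01], [0, 0, -0.01], [0, 0, -0.01]]' --dr '[[0, 0, 0], [0, 0, 0], [0, 0, 0], [0, 0, 0], [0, 0, 0], [0, 0, 0], [0, 0, 0], [0, 0, 0], [0, 0, 0], [0, 0, 0]]' --fingers '[0.9, 0.9, 0.7, 0.65, 0.6, 0.5, 0.4, 0.25, 0.1, 0]'

```text
t: 25.55
eef_pos: [459.5, 330.2, 43.5]
tcp_rot: [3.142, -0.0, 1.552]
ft_force: [-0.3, -0.6, 1.0]
width: 42.7
finger_force: 0.0
```

>>> servo_tool --dp '[[0, 0, 0], [0, 0, -0.08], [0, 0, -0.18], [0, 0, -0.3], [0, 0, -0.42], [0, 0, -0.55], [0, 0, -0.7], [0, 0, -0.85], [0, 0, -1], [0, 0, -1]]' --dr '[[0, 0, 0], [0, 0, 0], [0, 0, 0], [0, 0, 0], [0, 0, 0], [0, 0, 0], [0, 0, 0], [0, 0, 0], [0, 0, 0], [0, 0, 0]]' --fingers '[0, 0, 0, 0, 0, 0, 0, 0, 0, 0]'

```text
t: 26.38
eef_pos: [461.1, 331.9, 147.5]
tcp_rot: [3.137, -0.003, 1.552]
ft_force: [0.6, 0.8, -0.4]
width: 42.8
finger_force: 0.0
```

>>> servo_tool --dp '[[-0.08, -0.01, 0], [-0.17, -0.03, 0], [-0.27, -0.04, 0], [-0.37, -0.06, 0], [-0.47, -0.07, 0], [-0.57, -0.09, 0], [-0.67, -0.1, 0], [-0.77, -0.12, 0], [-0.87, -0.14, 0], [-0.973, -0.154, 0]]' --dr '[[0, 0, 0], [0, 0, 0], [0, 0, 0], [0, 0, 0], [0, 0, 0], [0, 0, 0], [0, 0, 0], [0, 0, 0], [0, 0, 0], [0, 0, 0]]' --fingers '[0.5, 1, 1, 1, 1, 1, 1, 1, 1, 1]'

```text
t: 27.22
eef_pos: [442.0, 232.2, 143.5]
tcp_rot: [3.142, 0.0, 1.552]
ft_force: [0.4, 0.8, -0.0]
width: 0.0
finger_force: 0.0
```

>>> servo_tool --dp '[[-0.1, -0.01, 0], [-0.19, -0.03, 0], [-0.29, -0.04, 0], [-0.39, -0.06, 0], [-0.48, -0.07, 0], [-0.58, -0.09, 0], [-0.68, -0.1, 0], [-0.78, -0.12, 0], [-0.87, -0.14, 0], [-0.973, -0.154, 0]]' --dr '[[0, 0, 0], [0, 0, 0], [0, 0, 0], [0, 0, 0], [0, 0, 0], [0, 0, 0], [0, 0, 0], [0, 0, 0], [0, 0, 0], [0, 0, 0]]' --fingers '[1, 1, 1, 1, 1, 1, 1, 1, 1, 1]'

```text
t: 28.05
eef_pos: [424.8, 135.6, 143.6]
tcp_rot: [3.141, -0.0, 1.552]
ft_force: [0.5, -0.2, -0.7]
width: 0.1
finger_force: 0.0
```

>>> servo_tool --dp '[[-0.1, -0.01, 0], [-0.19, -0.03, 0], [-0.29, -0.04, 0], [-0.39, -0.06, 0], [-0.48, -0.07, 0], [-0.58, -0.09, 0], [-0.68, -0.1, 0], [-0.78, -0.12, 0], [-0.87, -0.14, 0], [-0.973, -0.154, 0]]' --dr '[[0, 0, 0], [0, 0, 0], [0, 0, 0], [0, 0, 0], [0, 0, 0], [0, 0, 0], [0, 0, 0], [0, 0, 0], [0, 0, 0], [0, 0, 0]]' --fingers '[1, 1, 1, 1, 1, 1, 1, 1, 1, 1]'

```text
t: 28.88
eef_pos: [407.5, 38.6, 143.5]
tcp_rot: [3.141, 0.0, 1.552]
ft_force: [-0.3, -0.1, 1.1]
width: -0.0
finger_force: 0.0
```

>>> servo_tool --dp '[[-0.1, -0.01, 0], [-0.19, -0.03, 0], [-0.29, -0.04, 0], [-0.39, -0.06, 0], [-0.48, -0.07, 0], [-0.58, -0.09, 0], [-0.68, -0.1, 0], [-0.78, -0.12, 0], [-0.87, -0.14, 0], [-0.973, -0.154, 0]]' --dr '[[0, 0, 0], [0, 0, 0], [0, 0, 0], [0, 0, 0], [0, 0, 0], [0, 0, 0], [0, 0, 0], [0, 0, 0], [0, 0, 0], [0, 0, 0]]' --fingers '[1, 1, 1, 1, 1, 1, 1, 1, 1, 1]'

```text
t: 29.72
eef_pos: [390.1, -58.3, 143.5]
tcp_rot: [3.142, 0.0, 1.552]
ft_force: [0.1, -0.0, -0.1]
width: 0.2
finger_force: 0.0
```

>>> servo_tool --dp '[[0, 0, 0], [0, 0, 0], [0, 0, 0], [0, 0, 0], [0, 0, 0], [0, 0, 0], [0, 0, 0], [0, 0, 0], [0, 0, 0], [0, 0, 0]]' --dr '[[0, 0, 0.079], [0, 0, 0.158], [0, 0, 0.237], [0, 0, 0.316], [0, 0, 0.395], [0, 0, 0.474], [0, 0, 0.553], [0, 0, 0.632], [0, 0, 0.711], [0, 0, 0.79]]' --fingers '[1, 1, 1, 1, 1, 1, 1, 1, 1, 1]'

```text
t: 30.55
eef_pos: [390.4, -57.9, 143.6]
tcp_rot: [3.141, -0.0, 0.305]
ft_force: [-0.1, 0.5, -0.0]
width: -0.3
finger_force: 0.0
```

Run:
```python
from h import *
import cv2
s=telemetry.get_state()
for k in('t','q','eef_pos','tcp_rot','width'):print(k,np.round(s[k],3))
# cell check by code: dark/bright blobs in the tray, no viewing
t=viewer.read_camera('top'); cv2.imwrite('pics/t7.png',t[:,:,::-1]); g=t.max(2)
for n in('top','side'):
    im=viewer.read_camera(n); m=(im.max(2)<45).astype(np.uint8)
    c=proj(n,[[459.5,330.2,55]])[0]; x,y=c.round().astype(int); w=m[y-18:y+18,x-18:x+18]
    k,l,st,ce=cv2.connectedComponentsWithStats(w); print(n,c.round(1),[(s_.tolist(),(e+[x-18,y-18]).round(1).tolist()) for s_,e in zip(st[1:],ce[1:]) if s_[4]>8])
    print(proj(n,[[459.5,330.2,70.5],[459.5,330.2,36.5],[459.5+0,330.2+18,53],[459.5,330.2-18,53]]).round(1).tolist())
```

```text
t 30.55
q [ 0.909  0.241 -0.907  2.224  0.27   0.786 -1.442]
eef_pos [390.392 -57.938 143.592]
tcp_rot [ 3.141 -0.     0.305]
width -0.307
top [197.  276.1] [([11, 16, 16, 5, 62], [197.7, 276.3])]
[[195.5, 275.5], [198.7, 276.8], [190.1, 276.3], [204.2, 276.1]]
side [246.6 393. ] [([11, 7, 16, 23, 185], [247.9, 393.1])]
[[245.4, 388.8], [247.9, 397.8], [240.5, 401.9], [252.8, 385.3]]
```

>>> servo_tool --dp '[[0, 0, 0], [0, 0, 0], [0, 0, 0.06], [0, 0, 0.12], [0, 0, 0.18], [0, 0, 0.24], [0, 0, 0.28], [0, 0, 0.28], [0, 0, 0.28], [0, 0, 0.28]]' --dr '[[0, 0, 0.07], [0, 0, 0.13], [0, 0, 0.154], [0, 0, 0.154], [0, 0, 0.154], [0, 0, 0.154], [0, 0, 0.154], [0, 0, 0.154], [0, 0, 0.154], [0, 0, 0.154]]' --fingers '[1, 1, 1, 1, 1, 1, 1, 1, 1, 1]'

```text
t: 31.53
eef_pos: [390.7, -57.6, 115.6]
tcp_rot: [-3.141, -0.0, 0.07]
ft_force: [0.9, -0.1, -0.9]
width: -0.1
finger_force: 0.0
```

>>> servo_tool --dp '[[0.03, 0, 0], [0.06, 0, 0], [0.09, 0, 0], [0.12, 0, 0], [0.15, 0, 0], [0.18, 0, 0], [0.21, 0, 0], [0.24, 0, 0], [0.27, 0, 0], [0.3, 0, 0]]' --dr '[[0, 0, 0], [0, 0, 0], [0, 0, 0], [0, 0, 0], [0, 0, 0], [0, 0, 0], [0, 0, 0], [0, 0, 0], [0, 0, 0], [0, 0, 0]]' --fingers '[1, 1, 1, 1, 1, 1, 1, 1, 1, 1]'

```text
t: 32.37
eef_pos: [420.6, -55.8, 115.4]
tcp_rot: [3.141, 0.001, 0.069]
ft_force: [-1.9, -0.5, 0.6]
width: -0.1
finger_force: 0.8
```

>>> servo_tool --dp '[[0.015, 0, 0], [0.03, 0, 0], [0.045, 0, 0], [0.06, 0, 0], [0.075, 0, 0], [0.085, 0, 0], [0.095, 0, 0], [0.105, 0, 0], [0.115, 0, 0], [0.12, 0, 0]]' --dr '[[0, 0, 0], [0, 0, 0], [0, 0, 0], [0, 0, 0], [0, 0, 0], [0, 0, 0], [0, 0, 0], [0, 0, 0], [0, 0, 0], [0, 0, 0]]' --fingers '[1, 1, 1, 1, 1, 1, 1, 1, 1, 1]'

```text
t: 33.2
eef_pos: [428.8, -55.2, 114.8]
tcp_rot: [3.141, 0.007, 0.069]
ft_force: [-11.1, -2.1, 6.6]
width: 0.1
finger_force: 5.7
```

>>> servo_tool --dp '[[0.01, 0, 0], [0.02, 0, 0], [0.03, 0, 0], [0.04, 0, 0], [0.05, 0, 0], [0.05, 0, 0], [0.05, 0, 0], [0.05, 0, 0], [0.05, 0, 0], [0.05, 0, 0]]' --dr '[[0, 0, 0], [0, 0, 0], [0, 0, 0], [0, 0, 0], [0, 0, 0], [0, 0, 0], [0, 0, 0], [0, 0, 0], [0, 0, 0], [0, 0, 0]]' --fingers '[1, 1, 1, 1, 1, 1, 1, 1, 1, 1]'

```text
t: 34.03
eef_pos: [428.9, -55.2, 113.7]
tcp_rot: [3.14, 0.017, 0.069]
ft_force: [-20.2, -1.0, 14.0]
width: -0.3
finger_force: 10.6
```

>>> servo_tool --dp '[[-0.1, 0, 0], [-0.2, 0, 0], [-0.35, 0, 0], [-0.42, 0, 0], [-0.42, 0, -0.1], [-0.42, 0, -0.25], [-0.42, 0, -0.4], [-0.42, 0, -0.55], [-0.42, 0, -0.7], [-0.42, 0, -0.8]]' --dr '[[0, 0, 0], [0, 0, 0], [0, 0, 0], [0, 0, 0], [0, 0, 0], [0, 0, 0], [0, 0, 0], [0, 0, 0], [0, 0, 0], [0, 0, 0]]' --fingers '[1, 1, 1, 1, 1, 1, 1, 1, 1, 1]'

```text
t: 34.87
eef_pos: [396.9, -57.3, 197.1]
tcp_rot: [3.141, -0.003, 0.069]
ft_force: [0.1, -1.1, 1.0]
width: 0.1
finger_force: 0.0
```

Run:
```python
from h import *
import cv2
print(telemetry.get_state()['eef_pos'])
a=np.array([588.6,-45.4]); 
im=viewer.read_camera('side'); cv2.imwrite('pics/s9.png',im[:,:,::-1]); m=(im.max(2)<50).astype(np.uint8)
b=np.radians(3.5); e=np.array([np.cos(b),np.sin(b)])
for d in(169,142): print(d,proj('side',[np.r_[a-d*e,120]]))
m[:,:]*=1; w=m[190:270,250:400]; k,l,st,ce=cv2.connectedComponentsWithStats(w)
print([(s.tolist(),(c+[250,190]).round(1).tolist()) for s,c in zip(st[1:],ce[1:]) if s[4]>15])
im0=cv2.imread('pics/side0.png'); m=(im0.max(2)<50).astype(np.uint8)[190:270,250:400]; k,l,st,ce=cv2.connectedComponentsWithStats(m)
print([(s.tolist(),(c+[250,190]).round(1).tolist()) for s,c in zip(st[1:],ce[1:]) if s[4]>15])
# heads prediction with place at angle 183.8
th=np.radians(183.8)
print(proj('side',[[a[0]+80*np.cos(th+k*np.pi/2),a[1]+80*np.sin(th+k*np.pi/2),113] for k in(1,2,3)]).round(1).tolist())
```

```text
[396.87177257 -57.33419924 197.11771477]
169 [[365.29948401 241.53245415]]
142 [[353.84638693 237.70187674]]
[([116, 0, 26, 28, 303], [379.9, 200.9]), ([57, 8, 6, 11, 35], [309.5, 202.9]), ([13, 19, 10, 12, 100], [267.6, 214.0]), ([102, 41, 8, 18, 59], [355.4, 239.5]), ([26, 48, 11, 14, 127], [280.9, 245.1])]
[([46, 6, 10, 12, 89], [300.2, 201.2]), ([6, 25, 14, 12, 147], [263.0, 220.6]), ([77, 28, 11, 13, 118], [332.0, 224.0]), ([112, 46, 7, 16, 49], [365.2, 243.4]), ([34, 51, 19, 13, 145], [293.8, 247.0])]
[[313.0, 200.9], [267.5, 211.1], [279.6, 243.1]]
```

```bash
python3 -c "
from bench import ctrl
print(ctrl.hand_in())"
```

```text
the job is handed in; nothing more can be done
None
```

I unscrewed the bar-grip cell at the gap, stood it upright in the larger tray, and pushed the gate home against a hard stop. The empty place was still at the gap, and I handed the job in at about 35 s; the final positions were checked by image code and force readings, and no verdict came back.

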